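Set a pump piston to its stroke gauge

TASK

Take the red-gripped stroke gauge out of the grey rack and slide it, blade down, fully home into the slot of the pump block and let go of it. Then grip the piston rod by its black knob and draw it straight up, partway out of its bore, until the top of the knob is level with the top of the red gauge standing beside it, without lifting, tipping or dragging the block or pulling the rod out completely. Finish holding the rod there: do not let go; leave the blue-gripped gauge in the rack and the other things on the desk alone.

Things in the scene. Friction and masses are not known exactly. Their poses are not given: they have to be found in the camera images.
- pump_block: Aluminium pump block, loose but heavy (2.5 kg). Origin: centre of its underside. Steel foot plate 90 (x) x 180 (y) x 10 mm. On it, centred at y = -45 mm, a bored block 70 x 70 mm, top 90 mm above the desk (small brass ports on its -x and -y sides stick out 17 mm, 30 mm up), and, centred at y = +45 mm, a slotted gauge holder 50 (x) x 64 (y) mm, top 50 mm above the desk.
- slot_floor (a point): Centre of the floor of the pump block's slot, 10 mm above the block's underside. The slot is 7 mm (x) by 42 mm (y), 40 mm deep, open at the top, its mouth chamfered 2 mm. Axes as the pump block.
- bore_floor (a point): Centre of the floor of the pump block's round bore, 10 mm above the block's underside. The bore is 19.6 mm wide and 80 mm deep, open at the top. Axes as the pump block.
- rod: Piston rod, about 0.25 kg, at the start standing on the floor of the bore, free to slide (drops back if let go). Steel shaft 18 mm diameter, 100 mm long; on top a black round knob 26 mm diameter, 30 mm tall, with two steel bands. Origin: centre of the foot; z up along the rod, any yaw. At the start the knob spans 110 to 140 mm above the desk.
- rod_top (a point): Centre of the top face of the rod's knob, 130 mm above the rod's foot.
- gauge_red: Stroke gauge, about 0.12 kg: flat steel blade 5 (x) x 40 (y) mm, 170 mm tall overall; its top 30 mm is a red grip 14 (x) x 40 (y) mm. Starts upright in a rack slot, 1 mm play each way. Origin: centre of the blade's foot; z up. Fits the slots either way round. Fully home in the pump block its top is 180 mm above the desk, 90 mm from the rod's axis along the block's y.
- gauge_red_top (a point): Centre of the top face of the red gauge, 170 mm above its foot.
- gauge_blue: The other stroke gauge, with a blue grip; the same but 150 mm tall. It stays in the rack. Origin: centre of the blade's foot.
- rack: Grey plastic rack, fixed to the desk, 60 (x) x 150 (y) x 35 (z) mm. Origin: centre of its underside. Two slots, 7 (x) x 42 (y) mm, at y = +40 and y = -40 mm, 30 mm deep (floor 5 mm above the desk). Which gauge is in which slot varies.
- mug: Orange mug, loose bystander, 81 x 113 x 101 mm, origin at the centre of its underside.
- dropper: Small amber dropper bottle, loose bystander, 33 x 34 x 102 mm, origin at the centre of its underside.
- kf_stub_1: Small metal flange stub, loose bystander, 40 x 40 x 35 mm, origin at the centre of its underside.
- screwdriver_1: Red-handled screwdriver, loose bystander, 27 x 175 x 26 mm, lying on the desk.
Mind the look-alikes: they are no part of the job. Leave any turquoise look-alike of the pump_block alone.

How it is judged:
By the outcome, as a careful person would: the job done as asked, in the order asked, and still so for the second after the job is handed in, while the arm keeps its last pose, push and grip.
It also fails if it takes over 58 s, if anything falls off the work surface, if the arm or the gripper's body presses on something with over 40 N, if the wrist force passes 120 N, or if a joint passes its speed limit or range.

ROBOT

A 6-joint arm with a two-finger parallel gripper is mounted at the origin on a cart in front of the work surface, level with it; the furniture and walls round the work are solid. World frame = base frame: x ahead of the robot, y to its left, z up, the work surface at z = 0. Lengths are in m, angles in rad, forces in N, time in s.
With the tool pointing down it reaches from about 0.35 to 0.975 m from the base axis. Payload 17.4 kg.
Tool frame: the origin (TCP) lies midway between the tips of the shut fingers; the grasp point (between the pads) lies 19 mm behind it; z points along the fingers, y is the line along which they close (so a half turn about z gives the same grasp; the last joint's range is limited). The gripper opens to 85 mm and grips with 20 to 120 N. Pads are 22 mm wide; open, the fingers measure 114 mm over their backs; the gripper's body (76 mm by 85 mm) begins 54 mm behind the grasp point. The pads swing forward as they close: fully open they stand 13 mm farther back than shut.
Start: joints at [1.229, 0.116, 1.442, -0, 1.584, -0.038], TCP at [0.202, 0.644, 0.231] pointing down, gripper open.
Joint ranges: [-2.83, 2.83], [-0.83, 2.19], [0.07, 2.5], [-1.14, 4.28], [0.01, 3], [-2.97, 2.97]. Speed limits (rad/s): [1.89, 1.89, 2.22, 3.14, 3.14, 3.14].

INTERFACE

Orientations are given as [roll, pitch, yaw] about the fixed x, y, z axes, in that order (R = Rz(yaw) Ry(pitch) Rx(roll)).
In Python, from bench import move_ptp, line_to, set_joints, let_go, gripper_close, hold, inverse_kinematics, grab_frame, camera_info, IKError, close_job, current_clock, current_qpos, current_qd, current_effort, current_tool_pos, current_ee_rot, current_contact_force, current_moment, current_width, current_grip_force gives the robot as it stands. The module is installed in compiled form; this text tells all that it offers. Calls block until the motion is done:
- move_ptp(position, orientation): joint-space move of the TCP to a pose.
- line_to(position, orientation=None, velocity=0.15): straight line of the TCP; orientation=None keeps the orientation; velocity is the mean speed in m/s.
- set_joints(angles): joint-space move.
- let_go() and gripper_close(grasp_force=None): open the fingers fully, or close them until they stop; grasp_force is the grip in N (None keeps the last).
- hold(seconds).
- inverse_kinematics(position, orientation): joint angles nearest the present ones, or None.
- grab_frame(name): name is "scene" or "top"; returns (picture, depth): 420x560x3 uint8, red, green, blue; 420x560 float32, m along the optical axis (not along the pixel's ray), 0 where there is no reading.
- camera_info(name): a dict with "mtx" (3x3 intrinsics, pixels), "pose" (4x4, takes a point from camera to world coordinates). Camera axes: x right, y up, looking along -z (the intrinsics and any distortion apply to the point x, -y, -z); pixel columns grow to the right and rows downward; lengths in m; the calibration is good to about 2 mm. A picture is of the moment at which its call begins. camera_info takes no time and is no camera call.
A pose or a line that the arm cannot do raises IKError and nothing moves.
- close_job(): hands the job in; it is judged then, once.
Readings, each from a call of its own:
- current_clock(): time.
- current_qpos(): joint angles.
- current_qd(): joint speeds.
- current_effort(): joint torques, N m.
- current_tool_pos(): TCP position.
- current_ee_rot(): TCP orientation.
- current_contact_force(): force on the tool from outside, world axes, zero at the start.
- current_moment(): the same for the moment, N m.
- current_width(): finger opening in m.
- current_grip_force(): force on a finger pad.
Only numpy, scipy, OpenCV 4.12 (cv2) and the standard library are available. Lean on these libraries where they do the work, as an engineer would, in place of code of your own. Each camera call takes 0.05 s, during which the arm holds its last target. There are 200 camera calls.

## Working session

There is one attempt and no reset: what is moved stays moved. The work goes in short steps, each a Python script; the robot and the scene stay as the last script left them, time stands still between calls to the robot, and variables do not carry over. Pictures are saved under pics/ and viewed, at most 10 in all, crops included, and the job is handed in when it is done.

```bash
mkdir -p pics; cat > h.py <<'E'
import numpy as np, cv2
from bench import *
def snap(n,f):
    p,d=grab_frame(n); cv2.imwrite(f'pics/{f}.png',p[:,:,::-1]); np.save(f'pics/{f}.npy',d); return p,d
def cloud(n,d):
    c=camera_info(n); K=c['mtx']; T=np.array(c['pose'])
    v,u=np.mgrid[:d.shape[0],:d.shape[1]]
    P=np.stack([(u-K[0][2])/K[0][0]*d,-(v-K[1][2])/K[1][1]*d,-d],-1)
    return P@T[:3,:3].T+T[:3,3]
E
python3 - <<'E'
from h import *
for n in ('scene','top'):
    p,d=snap(n,n+'0'); c=camera_info(n); print({k:(np.round(v,3).tolist() if k in('mtx','pose') else v) for k,v in c.items()})
print(current_tool_pos(),current_ee_rot(),current_clock())
E
```

```text
{'mtx': [[383.29, 0.0, 279.432], [0.0, 383.29, 208.04], [0.0, 0.0, 1.0]], 'pose': [[-0.792, 0.434, -0.429, -0.027], [-0.611, -0.564, 0.556, 0.638], [-0.0, 0.702, 0.712, 1.064], [0.0, 0.0, 0.0, 1.0]]}
{'mtx': [[451.594, 0.0, 281.725], [0.0, 451.594, 205.31], [0.0, 0.0, 1.0]], 'pose': [[0.011, 0.999, -0.047, 0.46], [-1.0, 0.01, -0.015, -0.109], [-0.014, 0.047, 0.999, 1.929], [0.0, 0.0, 0.0, 1.0]]}
[0.20188118 0.64393511 0.23062328] [-3.14057131e+00 -3.59397931e-05  2.83778998e+00] 0.1
```

View pics/top0.png

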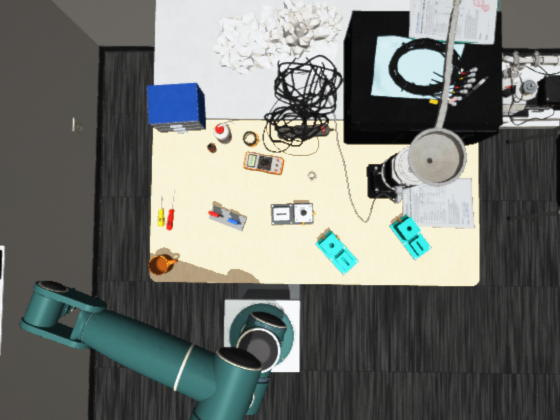

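View pics/scene0.png

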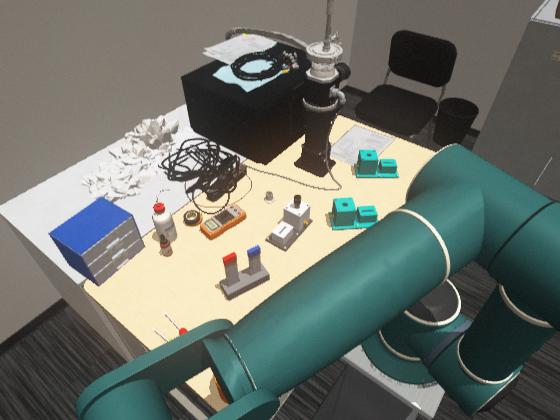

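The top view shows the rack at about (228,218), with the red grip at its left end (213,213). The pump block is at (293,213), slot on the left and knob on the right (305,212). Next I'll measure them using depth.

```bash
python3 - <<'E'
from h import *
for n in ('top','scene'):
    d=np.load(f'pics/{n}0.npy'); P=cloud(n,d); im=cv2.imread(f'pics/{n}0.png').astype(int)
    b,g,r=im[...,0],im[...,1],im[...,2]; X,Y,Z=P[...,0],P[...,1],P[...,2]
    ok=(d>0)&(X>.25)&(X<.65)&(Y>-.35)&(Y<.3)
    print(n,'table z',np.median(Z[ok&(abs(Z)<.02)]))
    def rep(name,m):
        if m.sum()<3: print(name,m.sum());return
        q=P[m]; (c,s,a)=cv2.minAreaRect((q[:,:2]*1000).astype(np.float32)); print(name,m.sum(),'mean',np.round(q.mean(0),4),'z',np.round(np.percentile(q[:,2],[2,98]),4),'rect',np.round(c,1),np.round(s,1),round(a,1))
    red=(r>140)&(g<80)&(b<80)&ok&(Z>.08); blu=(b>120)&(r<100)&ok&(Z>.06)
    rep('red',red);rep('redtop',red&(Z>.165));rep('blue',blu);rep('bluetop',blu&(Z>.147))
    L=ok&(Y<-.02)&(Y>-.25)
    # components of raised stuff
    k,lab,st,cen=cv2.connectedComponentsWithStats(((Z>.007)&ok).astype(np.uint8))
    for i in range(1,k):
        if st[i,4]>60: 
            print(st[i].tolist()); m=lab==i; rep(' all',m)
            for lo,hi in((.004,.02),(.028,.04),(.044,.056),(.084,.096),(.13,.15)): rep(f'  {lo}-{hi}',m&(Z>lo)&(Z<hi))
E
python3 - <<'E'
import cv2
a=cv2.imread('pics/top0.png')[185:245,195:335]; b=cv2.imread('pics/scene0.png')[180:310,205:325]
a=cv2.resize(a,None,fx=5,fy=5,interpolation=2)
b=cv2.resize(b,None,fx=4,fy=4,interpolation=2)[:,:]
cv2.imwrite('pics/ca.png',a);cv2.imwrite('pics/cb.png',b)
E
```

```text
top table z 0.0006855941056977954
red 27 mean [0.5082 0.1813 0.1719] z [0.1558 0.1827] rect [508.9 182.7] [32.9 10.7] 71.9
redtop 22 mean [0.508  0.1824 0.1747] z [0.1693 0.1829] rect [508.6 183. ] [32.5  9.8] 71.9
blue 321 mean [ 0.3959 -0.2468  0.0953] z [0.0739 0.1569] rect [ 448.  -109.9] [471.   93.3] 70.7
bluetop 26 mean [0.4811 0.1101 0.1539] z [0.1474 0.1619] rect [480.8 109.3] [35.3 10.3] 69.3
[270, 201, 47, 25, 811]
 all 811 mean [ 0.514  -0.1256  0.0517] z [0.0077 0.1413] rect [ 518.5 -129.1] [102.1 195.6] 0.6
  0.004-0.02 303 mean [ 0.5113 -0.1097  0.012 ] z [0.0073 0.0185] rect [ 518.5 -129.1] [102.  195.6] 0.6
  0.028-0.04 22 mean [ 0.501  -0.1506  0.0348] z [0.0293 0.0396] rect [ 497.7 -132.1] [168.3  57. ] 87.8
  0.044-0.056 139 mean [ 0.515  -0.0781  0.0501] z [0.0449 0.0554] rect [514.9 -89.2] [46.1 87.5] 0.5
  0.084-0.096 203 mean [ 0.5172 -0.1686  0.0902] z [0.0846 0.0956] rect [ 516.5 -167.1] [65.4 69.5] 0.6
  0.13-0.15 35 mean [ 0.5172 -0.1682  0.1404] z [0.132  0.1467] rect [ 517.  -167.3] [20.2 23.9] 0.0
[208, 205, 40, 27, 543]
 all 543 mean [0.4936 0.1452 0.0
[... 2573 characters left out ...]
0.0876] z [0.0843 0.0912] rect [ 385.9 -281.9] [71.4 73.8] 42.1
  0.13-0.15 0
[220, 246, 50, 55, 1441]
 all 1441 mean [0.4879 0.1572 0.0679] z [0.0109 0.1725] rect [492.4 150. ] [152.1  64.4] 70.7
  0.004-0.02 105 mean [0.4721 0.1698 0.0136] z [0.0072 0.0197] rect [471.4 167.1] [159.8  54.4] 49.4
  0.028-0.04 581 mean [0.4876 0.1553 0.0331] z [0.0288 0.0382] rect [492.3 149.6] [151.5  64.3] 70.8
  0.044-0.056 52 mean [0.4923 0.1538 0.05  ] z [0.0449 0.0554] rect [491.1 151.1] [118.6   4.7] 69.4
  0.084-0.096 57 mean [0.4913 0.1502 0.0903] z [0.0843 0.0955] rect [490.7 150. ] [120.1   5.4] 69.0
  0.13-0.15 102 mean [0.4864 0.144  0.1406] z [0.1307 0.1499] rect [491.3 149.5] [120.2  18. ] 70.3
```

View pics/ca.png

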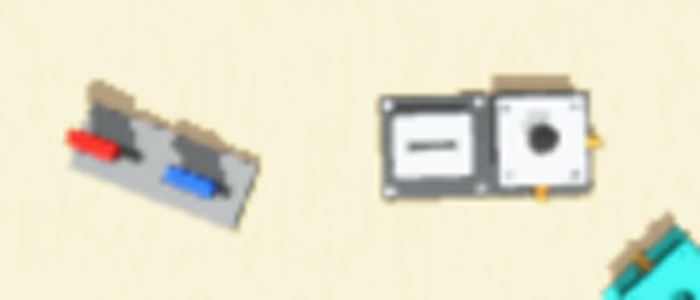

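View pics/cb.png

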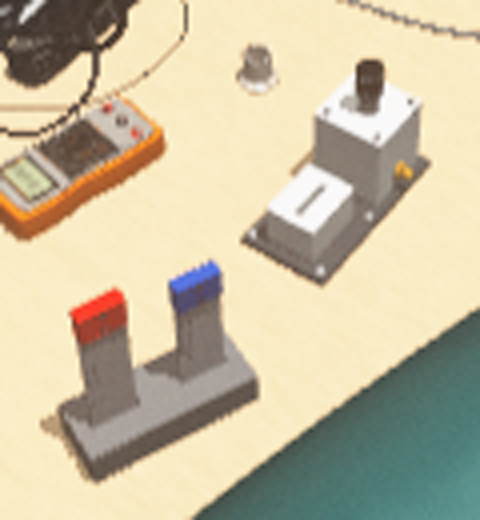

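The crops confirm it: the red gauge is in the left rack slot, and the block yaw is close to 0 with its ports facing right and down. Before moving I'll do one sub-pixel refinement of the slot, knob and gauge tops.

```bash
cat >> h.py <<'E'
def ray(n,u,v,z):
    c=camera_info(n); K=c['mtx']; T=np.array(c['pose'])
    r=T[:3,:3]@np.array([(u-K[0][2])/K[0][0],-(v-K[1][2])/K[1][1],-1]); o=T[:3,3]
    return (o+r*(z-o[2])/r[2])[:2]*1000
def pix(n,p):
    c=camera_info(n); K=c['mtx']; T=np.array(c['pose'])
    q=T[:3,:3].T@(np.array(p)-T[:3,3]); return np.array([K[0][2]+K[0][0]*q[0]/-q[2],K[1][2]-K[1][1]*q[1]/-q[2]])
def rectify(n,img,z,cx,cy,half=.06,s=2000):
    "orthophoto of plane z: s px/m, image col = -y, row = -x"
    N=int(2*half*s); src=np.float32([[0,0],[N,0],[N,N],[0,N]])
    w=[(cx+half-b/s,cy+half-a/s) for a,b in src]
    dst=np.float32([pix(n,(x,y,z)) for x,y in w])
    H=cv2.getPerspectiveTransform(src,dst)
    return cv2.warpPerspective(img,H,(N,N),flags=cv2.INTER_CUBIC|cv2.WARP_INVERSE_MAP)
E
python3 - <<'E'
from h import *
tiles=[]
for n in('top','scene'):
    im=cv2.imread(f'pics/{n}0.png')
    row=[]
    for name,z,cx,cy in(('slot',.05,.515,-.077),('bore',.09,.516,-.167),('red',.175,.507,.186)):
        o=rectify(n,im,z,cx,cy); f=o.astype(float); b,g,r=f[...,0],f[...,1],f[...,2]
        N=o.shape[0]; yy,xx=np.mgrid[:N,:N]; central=(abs(xx-N/2)<54)&(abs(yy-N/2)<30)
        white=(np.minimum(np.minimum(b,g),r)>(195 if n=='top' else 165))&(np.maximum(r-b,0)<14)
        if name=='slot': w=np.clip(170-g,0,None)*central
        elif name=='bore': w=None
        else: w=((r>130)&(g<90))*1.
        if w is not None and w.sum()>0:
            X=cx+.06-yy/2000; Y=cy+.06-xx/2000; W=w/w.sum(); mx,my=(W*X).sum(),(W*Y).sum()
            C=np.cov(np.stack([X.ravel(),Y.ravel()]),aweights=W.ravel()); e,V=np.linalg.eigh(C); v=V[:,1]*np.sign(V[1,1])
            print(n,name,round(mx*1e3,1),round(my*1e3,1),'yaw',round(np.degrees(-np.arctan2(v[0],v[1])),2),'ext',np.sqrt(12*e)*1e3)
        if name!='red':
            m=white.astype(np.uint8); k,l,st,c=cv2.connectedComponentsWithStats(m); i=1+np.argmax(st[1:,4])
            h=cv2.findContours((l==i).astype(np.uint8),0,1)[0][0]; (c,s,a)=cv2.minAreaRect(h)
            print(n,name,'white',round((cx+.06-c[1]/2000)*1e3,1),round((cy+.06-c[0]/2000)*1e3,1),np.array(s)/2,a)
        row.append(o)
    tiles.append(np.hstack(row))
cv2.imwrite('pics/ortho.png',np.vstack(tiles))
for n,a in(('top',0),('scene',0)): pass
E
```

```text
top slot 513.6 -76.2 yaw 3.38 ext [ 4.16817886 37.64867061]
top slot white 513.6 -79.1 [51.43615341 65.23052216] 88.36341857910156
top bore white 517.4 -169.2 [70.95522308 71.53582764] 87.67847442626953
top red 508.6 181.0 yaw -17.52 ext [13.3451651  35.95891215]
scene slot 512.2 -79.3 yaw 1.92 ext [ 2.66805992 36.3878309 ]
scene slot white 512.5 -78.5 [52.0983429  67.90570068] 87.70938873291016
scene bore white 516.0 -167.2 [72.57572937 71.03591919] 87.64669799804688
scene red 497.7 194.2 yaw 2.65 ext [29.24175322 40.74183232]
```

View pics/ortho.png

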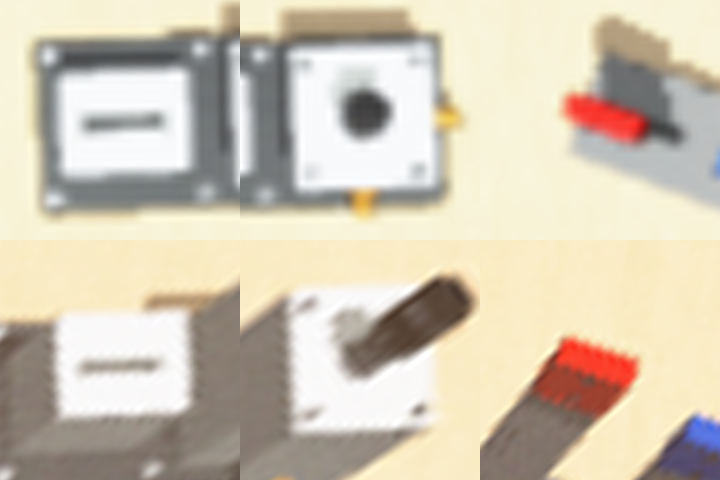

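The orthophotos put the slot at about (513,-78.6) mm with block yaw about +2.2°, and the bore at about (516.6,-168). The red gauge top is at about (506.5,187) mm, yaw -20°. Now the grasp.

```bash
python3 - <<'E'
from h import *
R=[np.pi,0,np.radians(70)]
move_ptp([.5065,.187,.26],R); line_to([.5065,.187,.141],velocity=.12)
print(current_contact_force(),current_clock())
gripper_close(40); print('w',current_width(),current_grip_force(),current_contact_force(),current_moment())
p0=current_tool_pos()
line_to([.5065,.187,.18],velocity=.1); print(current_contact_force(),current_width())
line_to([.5065,.187,.32],velocity=.2)
R=[np.pi,0,np.radians(92.2)]
line_to([.513,-.0786,.26],R,velocity=.25)
hold(.2)
print(current_tool_pos(),current_ee_rot(),current_contact_force(),current_moment(),current_width(),current_clock())
snap('scene','s1');snap('top','t1')
a=cv2.imread('pics/s1.png'); u,v=pix('scene',(.513,-.0786,.28)).astype(int);print(u,v)
b=cv2.imread('pics/t1.png'); u2,v2=pix('top',(.513,-.0786,.28)).astype(int)
f=lambda i,u,v:cv2.resize(i[max(v-45,0):v+95,max(u-65,0):u+65],(520,560),interpolation=2)
c=cv2.resize(b[v2-35:v2+35,u2-35:u2+35],(270,270),interpolation=2)
o=np.zeros((560,795,3),np.uint8);o[:,:520]=f(a,u,v);o[:270,525:]=c;cv2.imwrite('pics/c1.png',o)
E
```

```text
[-0.14588151  0.35296097 -0.51827231] 3.225
w 0.013267389996707733 39.66573357582092 [ 0.64965778 -0.09063042  0.92775921] [-0.09768113 -0.25303976  0.02995547]
[-0.18409931  0.62101133 -0.90475235] 0.013486828269447122
[ 0.51307455 -0.07790874  0.26017624] [3.14129660e+00 2.67498982e-05 1.61005454e+00] [-0.03895835 -0.66509659 -1.73506309] [ 0.05137439 -0.01092131  0.00759346] 0.013554030479247029 6.7083
282 179
```

View pics/c1.png

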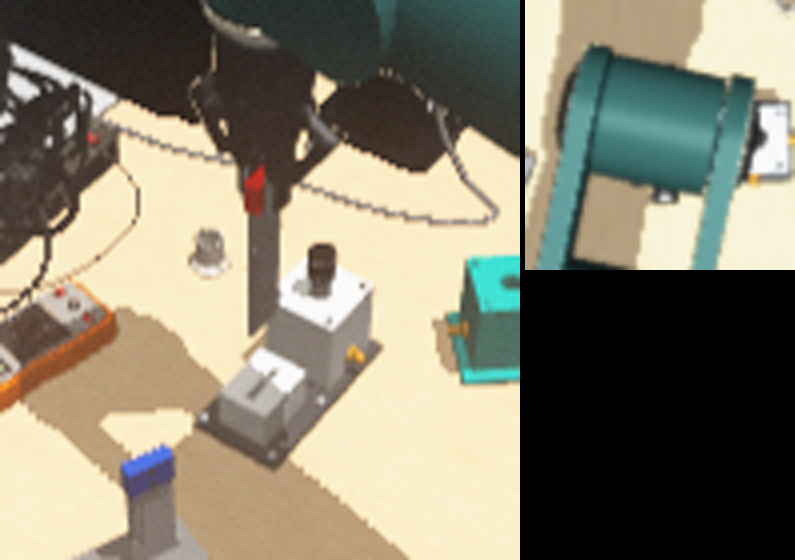

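The gauge is held upright and the scene camera sees it well. I'll lower it to just above the slot and check alignment close up.

```bash
python3 - <<'E'
from h import *
line_to([.513,-.0786,.194],velocity=.15); hold(.3)
print(current_tool_pos(),current_contact_force())
snap('scene','s2'); a=cv2.imread('pics/s2.png')
u0,v0=270,200
s=10
c=cv2.resize(a[v0:v0+56,u0-10:u0+60],None,fx=s,fy=s,interpolation=cv2.INTER_CUBIC)
def ln(P,col):
    q=[tuple(int(x) for x in ((pix('scene',p)-[u0-10,v0]+.5)*s)) for p in P]; cv2.polylines(c,[np.array(q)],True,col,1)
t=np.radians(2.2); Rz=np.array([[np.cos(t),-np.sin(t)],[np.sin(t),np.cos(t)]])
box=lambda hx,hy,z,ctr:[[*(np.array(ctr)+Rz@[x,y]),z] for x,y in((-hx,-hy),(hx,-hy),(hx,hy),(-hx,hy))]
ln(box(.0035,.021,.05,(.513,-.0786)),(0,255,0)); ln(box(.025,.032,.05,(.513,-.0786)),(0,255,0))
T=current_tool_pos(); ln(box(.0025,.02,.058,T[:2]),(255,0,0)); ln(box(.007,.02,.198,T[:2]),(255,0,0)); ln(box(.007,.02,.228,T[:2]),(255,0,0))
cv2.imwrite('pics/c2.png',c)
E
```

```text
[ 0.51323514 -0.07864785  0.19472559] [ 0.36539459  0.23920177 -1.29065177]
```

View pics/c2.png

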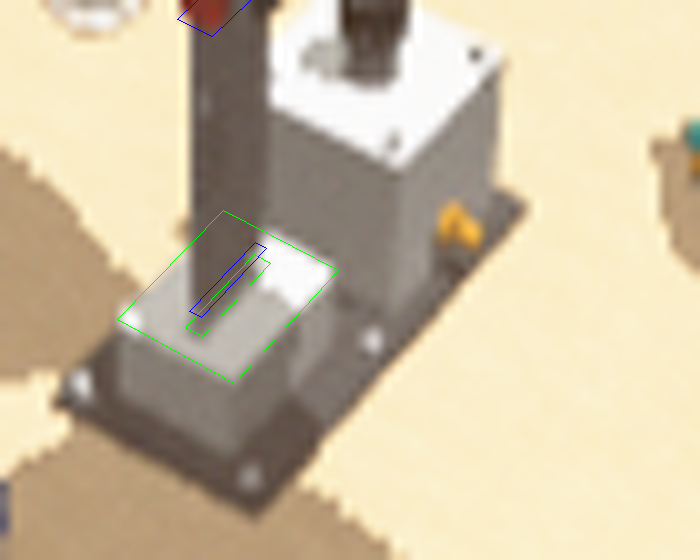

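The projected foot and slot outlines match the picture to within about a millimetre. I'll insert in small steps, watching the force.

```bash
python3 - <<'E'
from h import *
f0=current_contact_force(); m0=current_moment()
x,y=.513,-.0786; z=.194
while z>.1465:
    z-=.003 if z>.18 else .004
    z=max(z,.1465)
    line_to([x,y,z],velocity=.05)
    f=current_contact_force()-f0
    print(round(z,4),np.round(current_tool_pos()*1e3,1),np.round(f,1),np.round(current_moment()-m0,2))
    if np.linalg.norm(f)>10: break
print(current_width(),current_clock())
E
```

```text
0.191 [512.9 -78.6 190.7] [ 0.7 -0.  -0.3] [0.08 0.02 0.05]
0.188 [512.9 -78.6 187.7] [ 0.3 -0.4 -0. ] [ 0.06  0.01 -0.05]
0.185 [512.9 -78.6 184.8] [-0.4  0.3 -1.3] [0.02 0.01 0.03]
0.182 [512.9 -78.6 181.8] [ 0.8  0.6 -1.1] [0.11 0.07 0.01]
0.179 [512.9 -78.6 178.8] [ 0.2 -0.2 -1.2] [ 0.07  0.03 -0.01]
0.175 [512.9 -78.6 174.6] [-0.7 -0.5 -1.4] [ 0.   -0.02  0.  ]
0.171 [512.9 -78.6 170.7] [-0.2 -1.2 -0.8] [ 0.04 -0.04  0.03]
0.167 [512.9 -78.6 166.7] [ 0.6 -0.3 -0.6] [ 0.09 -0.04  0.03]
0.163 [512.9 -78.6 162.7] [ 0.6 -0.3 -1. ] [0.05 0.   0.01]
0.159 [512.9 -78.6 158.7] [0.2 0.1 0.1] [0.04 0.03 0.01]
0.155 [512.9 -78.6 154.7] [-0.3 -0.5 -1.1] [0.08 0.1  0.02]
0.151 [512.9 -78.5 150.7] [-0.7  0.5 -0.1] [ 0.05  0.02 -0.  ]
0.147 [512.9 -78.6 146.7] [ 1.3 -0.1 -1. ] [0.07 0.02 0.03]
0.1465 [513.  -78.6 146.6] [-0.3  0.  -0.7] [ 0.07 -0.01  0.  ]
0.01338079836222656 11.25
```

```bash
python3 - <<'E'
from h import *
f0=current_contact_force(); x,y=.513,-.0786; z=.1465
while z>.143:
    z-=.0005; line_to([x,y,z],velocity=.02); hold(.1); f=current_contact_force()-f0
    print(round(z,4),np.round(current_tool_pos()*1e3,1),np.round(f,1))
    if f[2]>6: break
let_go(); print(current_contact_force())
line_to([x,y,.26],velocity=.2)
line_to([.5166,-.1685,.26],velocity=.2); hold(.2)
print(current_clock())
snap('scene','s3'); d=np.load('pics/s3.npy');a=cv2.imread('pics/s3.png').astype(int);P=cloud('scene',d)
m=(a[...,2]>110)&(a[...,1]<80)&(a[...,0]<80)&(abs(P[...,0]-.51)<.05)&(abs(P[...,1]+.08)<.05)&(P[...,2]>.1)
q=P[m];print(m.sum(),q.mean(0),np.percentile(q[:,2],[2,50,90,98]))
c=cv2.resize(a[150:262,245:355].astype(np.uint8),None,fx=5,fy=5,interpolation=2);cv2.imwrite('pics/c3.png',c)
E
```

```text
0.146 [513.1 -78.6 146.2] [ 1.5 -0.   1.9]
0.1455 [513.2 -78.7 146.1] [-0.7 -0.7  6.3]
[ 0.23723529 -1.43809519 -0.60973156]
14.1667
77 [ 0.51050631 -0.07243249  0.16995707] [0.15241298 0.17388031 0.17931317 0.18041612]
```

View pics/c3.png

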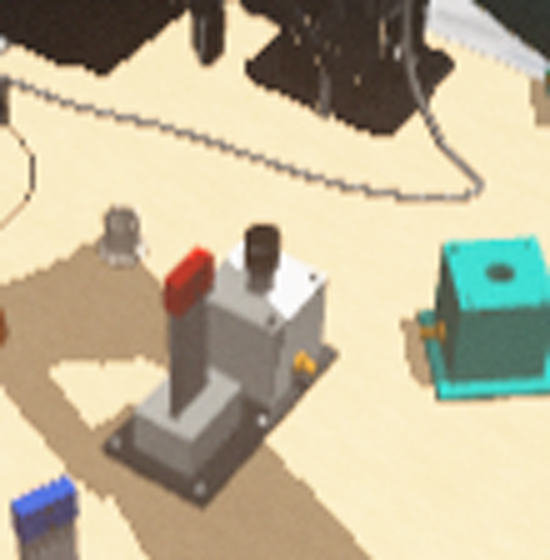

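The red gauge stands home in the slot with its top at about 0.180 m. Next I'll grip the knob gently, null any side force, then firm up the grip.

```bash
python3 - <<'E'
from h import *
hold(.2); f0=np.mean([current_contact_force() for _ in range(3)],0)
x,y,z=.5166,-.1685,.106
line_to([x,y,z],velocity=.12); hold(.2); print(np.round(current_contact_force()-f0,1),current_tool_pos())
gripper_close(20); hold(.3)
for _ in range(3):
    fs=[]
    for _ in range(4): hold(.05); fs.append(current_contact_force()-f0)
    print(np.round(np.mean(fs,0),2),np.round(current_tool_pos()*1e3,2),current_width(),current_grip_force(),np.round(current_moment(),2))
gripper_close(50); hold(.2)
print(np.round(current_contact_force()-f0,2),np.round(current_tool_pos()*1e3,2),current_width(),current_clock())
snap('scene','s4')
E
```

```text
[ 1.  -0.9  0.3] [ 0.51674808 -0.16855926  0.10642821]
[ 1.86 -0.21  2.82] [ 516.64 -168.52  106.05] 0.02528229811532266 20.938382148742676 [-0.01 -0.16 -0.04]
[1.82 0.56 2.86] [ 516.66 -168.51  106.09] 0.025778929032969553 20.999250411987305 [ 0.02 -0.2   0.03]
[1.86 0.4  3.38] [ 516.65 -168.53  106.07] 0.02492862191112176 21.031813323497772 [ 0.01 -0.21  0.01]
[ 1.22 -0.07  6.53] [ 516.68 -168.54  106.14] 0.025008958366694176 17.9417
```

```bash
python3 - <<'E'
from h import *
z0=current_tool_pos()[2]
for dz in (.003,.01,.02,.03,.04):
    line_to([.5166,-.1685,.106+dz],velocity=.04); hold(.15)
    print(dz,np.round((current_tool_pos()[2]-z0)*1e3,2),np.round(current_contact_force(),1),np.round(current_moment(),2),current_width())
print(current_clock())
def m(f):
    a=cv2.imread(f'pics/{f}.png').astype(int);d=np.load(f'pics/{f}.npy');return a,cloud('scene',d)
snap('scene','s5');a,P=m('s5'); b,Q=m('s3')
for im,C in((b,Q),(a,P)):
    k=(im[...,2]>110)&(im[...,1]<80)&(im[...,0]<80)&(abs(C[...,0]-.51)<.05)&(abs(C[...,1]+.08)<.05)&(C[...,2]>.1)
    q=C[k];print('red',k.sum(),q.mean(0),np.percentile(q[:,2],[90,98]))
    w=(im.min(-1)>165)&(abs(C[...,0]-.5166)<.045)&(abs(C[...,1]+.1685)<.045)&(abs(C[...,2]-.09)<.01); print('blocktop',w.sum(),C[w].mean(0), C[w].min(0),C[w].max(0))
c=lambda i:cv2.resize(i[150:262,265:335].astype(np.uint8),None,fx=5,fy=5,interpolation=2)
cv2.imwrite('pics/c5.png',np.hstack([c(b),c(a)]))
E
```

```text
0.003 2.47 [-0.1  0.3 -2.7] [-0.04  0.04  0.03] 0.024438323645098663
0.01 9.77 [-0.2  0.2 -1.7] [-0.06 -0.04  0.04] 0.02439134249530405
0.02 19.7 [ 0.1  0.4 -2.4] [-0.    0.04  0.02] 0.025217177995677065
0.03 29.7 [ 0.1  0.4 -2.8] [-0.05  0.04  0.03] 0.024662795385061023
0.04 39.71 [-1.1 -0.2 -3. ] [ 0.   -0.    0.03] 0.02458231086372422
20.5167
red 77 [ 0.51050631 -0.07243249  0.16995707] [0.17931317 0.18041612]
blocktop 165 [ 0.51238556 -0.16848884  0.0878915 ] [ 0.48130042 -0.20468765  0.08201451] [ 0.55173695 -0.13579183  0.09310059]
red 79 [ 0.51000164 -0.07205454  0.16984228] [0.17910696 0.18025493]
blocktop 170 [ 0.51473244 -0.16824263  0.08789286] [ 0.482686   -0.2026475   0.08226637] [ 0.55237226 -0.13359886  0.09333903]
```

View pics/c5.png

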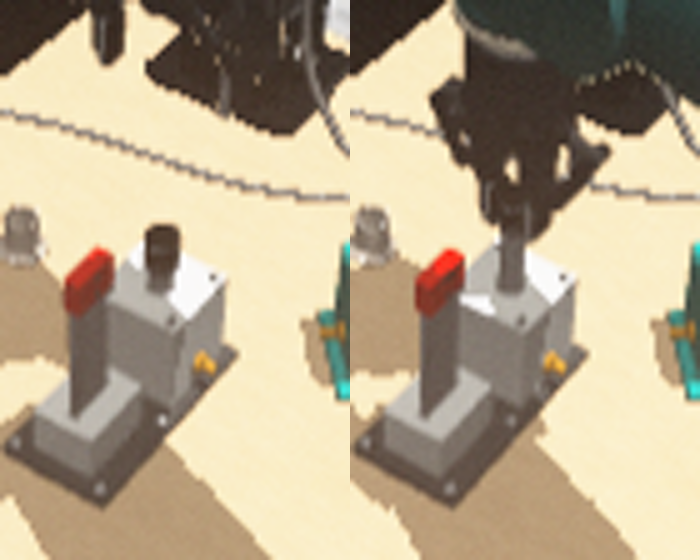

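The block hasn't moved and the rod is up with the knob still gripped. I'll check the rise of the knob's lower edge in the images, trim the last 0.3 mm and hand in.

```bash
python3 - <<'E'
from h import *
line_to([.5166,-.1685,.1463],velocity=.02); hold(.4); snap('scene','s6')
def edge(f,zlo,zhi):
    g=cv2.imread(f'pics/{f}.png',0).astype(float); n=np.array([-.43,.556]); r=[]
    zs=np.arange(zlo,zhi,.0005)   # walk down the camera-facing side of the rod
    n=(np.array(camera_info('scene')['pose'])[:2,3]-[.5166,-.1685]); n/=np.linalg.norm(n)
    p=np.array([pix('scene',(*(np.array([.5166,-.1685])+n*.011),z)) for z in zs]).astype(np.float32)
    v=cv2.remap(g.astype(np.float32),p[:,:1],p[:,1:],1).ravel(); s=cv2.GaussianBlur(v[:,None],(1,9),2).ravel()
    i=np.argmin(np.gradient(s)); return zs[i],np.round(v[::6])
print(edge('s3',.1,.125),edge('s6',.135,.165))
print(current_tool_pos(),current_contact_force(),current_grip_force(),current_clock())
E
```

```text
(np.float64(0.11000000000000001), array([100.,  97.,  92.,  85.,  75.,  72.,  69.,  68.,  67.],
      dtype=float32)) (np.float64(0.15800000000000003), array([100.,  98.,  99.,  93.,  86.,  83.,  79.,  76.,  65.,  59.],
      dtype=float32))
[ 0.51661821 -0.168495    0.14632221] [ 0.02683008 -0.88874662 -1.70195386] 49.44178819656372 21.2667
```

```bash
python3 - <<'E'
from h import *
o=[]
for f,zb in(('s3',.11),('s6',.15)):
    u,v=pix('scene',(.5166,-.1685,zb)).astype(int); s=14
    c=cv2.resize(cv2.imread(f'pics/{f}.png')[v-20:v+20,u-13:u+13],None,fx=s,fy=s,interpolation=2)
    c=np.clip(c.astype(float)*1.6,0,255).astype(np.uint8)
    for z,r,col in((zb,.013,(0,255,0)),(zb+.03,.013,(0,255,255))):
        q=[(pix('scene',(.5166+r*np.cos(t),-.1685+r*np.sin(t),z))-[u-13,v-20]+.5)*s for t in np.linspace(0,6.28,40)]
        cv2.polylines(c,[np.int32(q)],True,col,1)
    o.append(c)
cv2.imwrite('pics/c6.png',np.hstack(o))
E
```

```text
(no output)
```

View pics/c6.png

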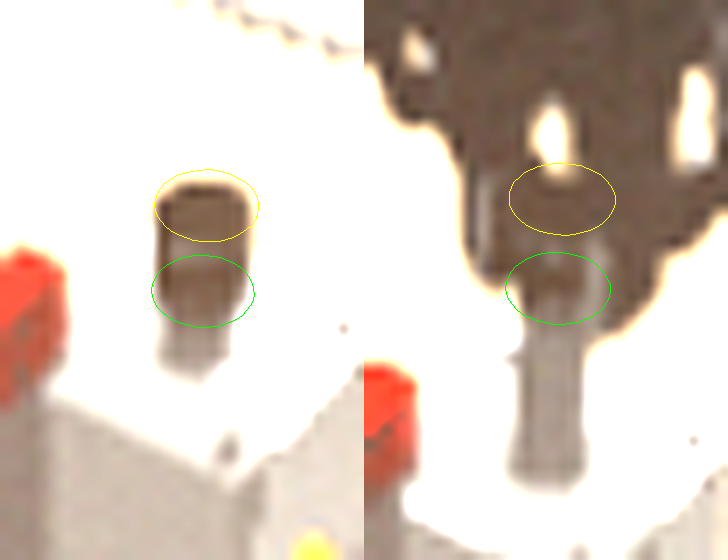

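The knob's lower edge sits at the same offset from the model outline before and after the lift (rows about 310 and 312 in the crop). So the rise is 40 mm with no slip.

```bash
python3 -c "
from h import *
line_to([.5166,-.1685,.1461],velocity=.02); hold(.3); print(current_tool_pos()); print(close_job())"
```

```text
[ 0.5165867  -0.16850133  0.14608197]
the job is handed in; nothing more can be done
None
```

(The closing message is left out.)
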